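# Drop the loader gate, load the full tube carrier, lift the gate back

## Robot

A 6-joint arm with a two-finger parallel gripper is mounted at the origin on the work surface. World frame = base frame: x ahead of the robot, y to its left, z up, the work surface at z = 0. Lengths are in m, angles in rad, forces in N, time in s.
With the tool pointing down it reaches from about 0.3 to 0.775 m from the base axis. Payload 14.6 kg.
Tool frame: the origin (TCP) lies on the centre line of the jaws, within the pads' length; the fingertips stand 19 mm ahead of it and the grasp point (between the pads) is the TCP; y points along the fingers, x is the direction in which the jaws open and shut, and the axes are right-handed (so a half turn about y gives the same grasp; the last joint's range is limited). The gripper opens to 94 mm and grips with 3 to 60 N. Pads are 16 mm wide; open, the fingers measure 119 mm over their backs; the gripper's body (75 mm by 177 mm) begins 78 mm behind the grasp point.
Start: joints at [-1.27, 0.3, 1.521, -0, 1.321, -0.067], TCP at [0.198, -0.513, 0.224] pointing down, gripper open.
Joint ranges: [-3.03, 3.03], [-0.79, 2.21], [0.23, 2.52], [-1.04, 4.18], [0, 3.07], [-2.55, 2.55]. Speed limits (rad/s): [2.22, 2.22, 2.57, 3.14, 3.14, 3.14].

## Interface

Orientations are given as [roll, pitch, yaw] about the fixed x, y, z axes, in that order (R = Rz(yaw) Ry(pitch) Rx(roll)).
In Python, from station import ctrl, optics gives the robot as it stands.
- The arm moves only by the tool jog_arm, never from a script. Its argument "targets" is a list of rows, each a list of 3 entries, a list of its own where there are three numbers: the finger opening in cm, from 0 to 9.4, then the shift along the tool's x, y, z in cm, then the turn about the tool's y in rad. A call has 1 to 10 rows; each row is the pose to reach, as a shift and turn from the pose commanded when the call began, along the tool's axes at that moment; what a row does not reach only later rows make up. A row lasts 1/10 s, in which the tool goes at most 50 mm and 8.59 degrees, less where a joint would pass 70% of its speed; a pose out of reach is approached as far as the arm can. A call with a gripper value outside its range is refused whole. The fingers move at their own pace and stop on an object; "grip_force" is the grip in N (left out, the last holds). Time passes only in rows, so rows that repeat a pose let the fingers close. It gives the time, the measured TCP pose, the force and the opening at its end, in the units of the state.
- ctrl.get_obs(): the state, without advancing time (a new reading comes with each control period).
- optics.camera(name): name is "scene" or "top"; returns a dict with "img" (420x560x3 uint8, red, green, blue), "range_z" (420x560 float32, m along the optical axis (not along the pixel's ray), 0 where there is no reading), "camera_matrix" (3x3 intrinsics, pixels), "world_to_cam" (4x4, takes a point from world to camera coordinates). Camera axes: x right, y up, looking along -z (the intrinsics and any distortion apply to the point x, -y, -z); pixel columns grow to the right and rows downward; lengths in m; the calibration is good to about 2 mm. A picture is of the moment at which its call begins.
- ctrl.hand_in(): hands the job in, once; it reports no verdict.
The state is a dict: "time_s": time; "qpos": joint angles; "joint_vel": joint speeds; "tau": joint torques, N m; "ee_pos": TCP position; "eef_rot": TCP orientation; "force": force on the tool from outside, world axes, zero at the start; "moment": the same for the moment, N m; "grip_width": finger opening in m.
Only numpy, scipy, OpenCV 4.12 (cv2) and the standard library are available. Lean on these libraries where they do the work, as an engineer would, in place of code of your own. Each camera call takes 0.05 s, during which the arm holds its last target. There are 200 camera calls.

## Task

Load the sample loader: press its release button so that the gate drops open by itself, then lift the full carrier (all six places capped) straight out of the stock stand, gripped by its two narrow ends, stand it upright on the free bench and let go, and take it again across its narrow width. Stand it down on the floor of the loader's bay between the two cheeks and the two lips, let go, and only then lift the gate back up until it leans on its stop and stays. Never drop or tip the full carrier, and leave the other two carriers and the specimen jar where they are.

Things in the scene. Friction and masses are not known exactly. Their poses are not given: they have to be found in the camera images.
- full_carrier_mid (a point): Full tube carrier: white block 42 mm (x) by 62 mm (y), 60 mm high, with six red caps (2 x 3, 12 mm tall) on top; 72 mm high in all, 0.13 to 0.22 kg. Point: its centre, 36 mm above its underside; z up; a half turn makes no difference. Starts in any slot of the stand: its 42 mm wide ends (+y, -y) are free, its long faces have fins 3 mm away. Grip the white block, about 46 mm above its underside
- part_carrier_mid (a point): Bystander: same block with only two caps, at opposite corners, and four dark empty places; point 36 mm above its underside. Stands in another slot
- empty_carrier_mid (a point): Bystander: same block with no caps, six dark empty places; point 36 mm above its underside. Stands in the remaining slot
- stand: Fixed metal stock stand: base plate 130 mm (x) by 168 mm (y), 8 mm thick, four upright fins (54 mm long in x, 4 mm thick, tops 82 mm above the bench) making three slots 48 mm wide, side by side at y = -52, 0, +52 mm, open at both ends (+x, -x). Origin on the bench under its centre. Carriers stand on the plate, long side along the stand's x
- loader: Fixed sample loader, origin on the bench under the bay's centre; x points away from the gate, y towards the white housing (90 mm high, 180 mm in x by 84 mm in y, centred at x = -30, y = +109 mm) that carries the release button. Grey base plate 150 mm (x) by 124 mm (y). It stands nearly square to the bench (yaw within 0.2 rad)
- bay (a point): Centre of the bay's floor, 10 mm above the bench, axes as the loader. Two white cheeks (50 mm long in x, tops 74 mm above this floor) face each other 70 mm apart along y; two low lips (8 mm high) stand 50 mm apart along x. The carrier stands between them with its 62 mm side along y; beyond the lips, at +x and -x, is room for fingers
- gate (a joint): Drop gate, hinged along the loader's y at x = -50 mm, 35 mm above the bench. 0 = up, leaning 0.14 rad past vertical towards the bay on its stop, where its weight keeps it; 1.5 = dropped, lying out to the loader's -x, its bar about 60 mm above the bench. Once tipped past vertical (joint above 0.14) it falls open by itself; weight 0.25 kg. The button tips it through a hidden cam
- gate_bar (a point): Middle of the gate's round steel cross bar (12 mm thick, 104 mm long, along the loader's y), 120 mm from the hinge axis. The frame is open for 45 mm to either side along the bar and for 65 mm from the bar towards the hinge, so fingers can straddle the bar. Up: 154 mm above the bench at the loader's x = -33 mm. Its frame turns with the gate
- release (a joint): Release button: 0 = out, 0.010 m = fully in; springs back. The gate tips when it is about half in, so press it most of the way. Starts to move at 1.6 N, about 6 to 7 N fully in
- release_top (a point): Centre of the top of the dark grey round release button (40 mm across, in a black collar), on top of the housing, 110 mm above the bench when out; pressed straight down
- specimen_jar_center (a point): Bystander: closed specimen jar 56 mm across, 75 mm high, point half-way up, on the bench near the far side
Mind the look-alikes: they are no part of the job. Leave any green or turquoise look-alike of the part that bears full_carrier_mid alone.

How it is judged:
By the outcome, as a careful person would: the job done as asked, in the order asked, and still so for the second after the job is handed in, with the robot touching nothing.
It also fails if it takes over 72 s, if anything falls off the work surface, if the arm or the gripper's body presses on something with over 40 N, if the wrist force passes 120 N, or if a joint passes its speed limit or range.

## Working session

There is one attempt and no reset: what is moved stays moved. The work goes in short steps, Python scripts to look and compute and a tool call to move; the robot and the scene stay as the last step left them, time stands still between calls to the robot, and variables do not carry over. Pictures are saved under pics/ and viewed, about 8 in all and at most 12, crops included, and the job is handed in when it is done.

Besides the shell and the picture viewer there is one more tool, called after "Emit:" as name([rows], argument=value, ...), one row to a line, values as JSON. jog_arm: Moves the arm, as the interface text tells. Its arguments: {"type":"object","properties":{"targets":{"type":"array","items":{"type":"array"}},"grip_force":{"type":"number"}},"required":["targets"]}

```bash
mkdir -p pics
cat > h.py <<'E'
import numpy as np, cv2
from station import ctrl, optics
def snap(n):
    d=optics.camera(n); cv2.imwrite; return d
def save(d,name,crop=None,s=1):
    im=d['img'][:,:,::-1]
    if crop: r0,r1,c0,c1=crop; im=im[r0:r1,c0:c1]
    cv2.imwrite('pics/'+name,cv2.resize(im,None,fx=s,fy=s,interpolation=cv2.INTER_CUBIC))
def cloud(d):
    K=d['camera_matrix'];z=d['range_z'];v,u=np.mgrid[:z.shape[0],:z.shape[1]]
    p=np.stack([(u-K[0,2])/K[0,0]*z,-(v-K[1,2])/K[1,1]*z,-z],-1)
    T=np.linalg.inv(d['world_to_cam']); w=p@T[:3,:3].T+T[:3,3]; w[z==0]=np.nan; return w
E
python3 - <<'E'
from h import *
o=ctrl.get_obs();print(o)
for n in('top','scene'):
    d=snap(n);np.savez(n+'0.npz',**d);save(d,n+'0.png',s=1.4)
    print(n,d.keys(),d['camera_matrix'],d['world_to_cam'])
E
```

```text
{'time_s': 0.0, 'qpos': array([-1.26959570e+00,  3.00473455e-01,  1.52156782e+00,  1.71949600e-05,
        1.32069532e+00, -6.65735148e-02]), 'joint_vel': array([-1.61738447e-04,  3.13527381e-04,  2.63504786e-04, -5.55540607e-04,
       -9.16457811e-05, -4.45194206e-04]), 'tau': array([-8.55256494e-04, -5.31812525e+01, -3.52735126e+01,  7.08008185e-02,
        2.44121393e-02, -9.45766601e-05]), 'ee_pos': array([ 0.1976917 , -0.51299142,  0.22389063]), 'eef_rot': array([-1.57070361e+00,  1.14029937e-03, -1.20302640e+00]), 'force': array([0.59404486, 0.58671842, 0.09463834]), 'moment': array([ 0.01594794, -0.0176625 , -0.02639182]), 'grip_width': 0.0941047825668865}
top dict_keys(['img', 'range_z', 'camera_matrix', 'world_to_cam']) [[533.26791784   0.         279.69857321]
 [  0.         533.26791784 208.48091914]
 [  0.           0.           1.        ]] [[ 0.01942441 -0.99977813  0.00814793 -0.0452161 ]
 [ 0.99206503  0.02028576  0.1240785  -0.52871809]
 [-0.12421625  0.00567313  0.99223895 -1.12432345]
 [ 0.          0.          0.          1.        ]]
scene dict_keys(['img', 'range_z', 'camera_matrix', 'world_to_cam']) [[423.21172021   0.         279.23671785]
 [  0.         423.21172021 210.86351133]
 [  0.           0.           1.        ]] [[ 0.86347129  0.50385889 -0.02331427 -0.44140421]
 [-0.24701827  0.46271464  0.85139717  0.03159436]
 [ 0.43977188 -0.72939796  0.52400316 -1.36384755]
 [ 0.          0.          0.          1.        ]]
```

View pics/top0.png

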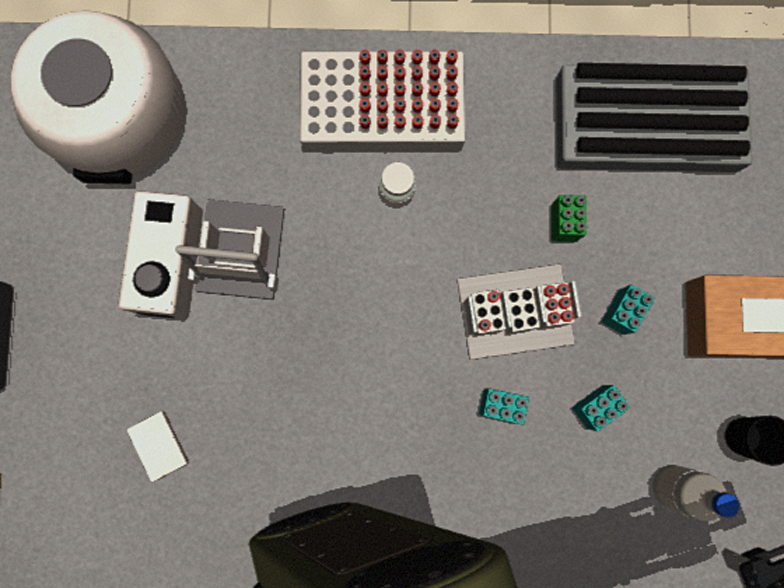

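View pics/scene0.png

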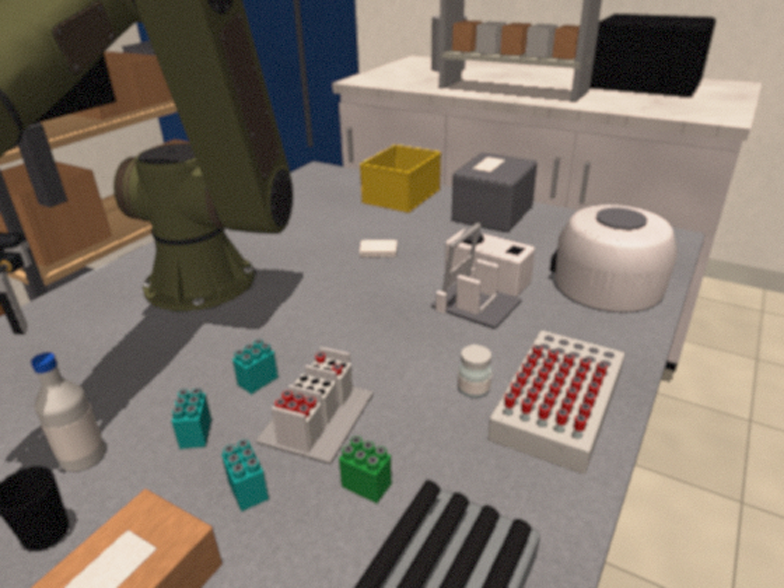

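The top view (1.4x) shows the full carrier at (558,303), the rightmost slot; the stand at (518,312), the button at (151,279), the bar from (180,249) to (258,257), the base plate at (242,250) and the jar at (397,182). The teal and green blocks are decoys.

```bash
cat >> h.py <<'E'
def rect(P):
    (c,s,a)=cv2.minAreaRect(P[:,:2].astype(np.float32)*1000); return np.round(c,1),np.round(s,1),round(a,1)
def ray(d,u,v,z):
    K=d['camera_matrix'];T=np.linalg.inv(d['world_to_cam'])
    r=T[:3,:3]@np.array([(u-K[0,2])/K[0,0],-(v-K[1,2])/K[1,1],-1]);o=T[:3,3]
    return (o+r*(z-o[2])/r[2])[:2]
E
python3 - <<'E'
from h import *
d=dict(np.load('top0.npz'));w=cloud(d);im=d['img'].astype(int)
def reg(c0,c1,r0,r1,zl,zh):
    s=w[int(r0/1.4):int(r1/1.4),int(c0/1.4):int(c1/1.4)].reshape(-1,3);return s[(s[:,2]>zl)&(s[:,2]<zh)]
for nm,a in dict(housing=(110,200,185,325,.083,.095),button=(125,178,255,305,.1,.118),stand=(450,590,255,365,.004,.014),plate=(195,290,195,300,.004,.014),
  bar=(170,290,235,275,.135,.17),carr=(465,585,270,345,.06,.0745), fulltop=(540,585,270,345,.06,.09),highstuff=(195,290,195,300,.07,.095)).items():
    P=reg(*a);print(nm,len(P),rect(P) if len(P)>3 else '',P[:,2].mean() if len(P) else'')
print('btn',ray(d,151/1.4,279/1.4,.11),'full',ray(d,558/1.4,303/1.4,.08))
print('bar ends',ray(d,180/1.4,249/1.4,.154),ray(d,258/1.4,257/1.4,.154))
for p in [(459,278),(560,265),(576,343),(470,358)]:print('standcorner',ray(d,p[0]/1.4,p[1]/1.4,.008))
for p in [(207,199),(284,207),(273,298)]:print('platecorner',ray(d,p[0]/1.4,p[1]/1.4,.01))
save(d,'crop0.png',(180,265,320,425),6)
d2=np.load('top0.npz')
E
```

```text
housing 2834 (array([575.1, 307.2]), array([109.4, 180.6]), 85.1) 0.09020366026296753
button 359 (array([534.2, 320. ]), array([45.5, 50.8]), 62.5) 0.10877911288722486
stand 2251 (array([ 512.3, -238.2]), array([169.9, 223.2]), 1.1) 0.00810869922338566
plate 2466 (array([601.7, 206.9]), array([170.4, 151. ]), 2.2) 0.010022472565724421
bar 379 (array([563.4, 211.1]), array([114.4,  13.9]), 84.9) 0.1579267626944116
carr 1428 (array([ 504.5, -229.8]), array([ 65.3, 159.3]), 6.9) 0.06822234893530339
fulltop 782 (array([ 512.4, -282.7]), array([62.4, 57.4]), 6.8) 0.07568565841561369
highstuff 396 (array([584.7, 204.9]), array([106.7,  74. ]), 83.9) 0.08170200656223016
btn [0.53153185 0.31390958] full [ 0.51203309 -0.28214836]
bar ends [0.56856688 0.26206123] [0.55953183 0.15304655]
standcorner [ 0.55706229 -0.14150219]
standcorner [ 0.58131942 -0.30245182]
standcorner [ 0.45751059 -0.32660673]
standcorner [ 0.43068377 -0.15980313]
platecorner [0.67638534 0.26398084]
platecorner [0.66591925 0.14021625]
platecorner [0.51884226 0.15207617]
```

View pics/crop0.png

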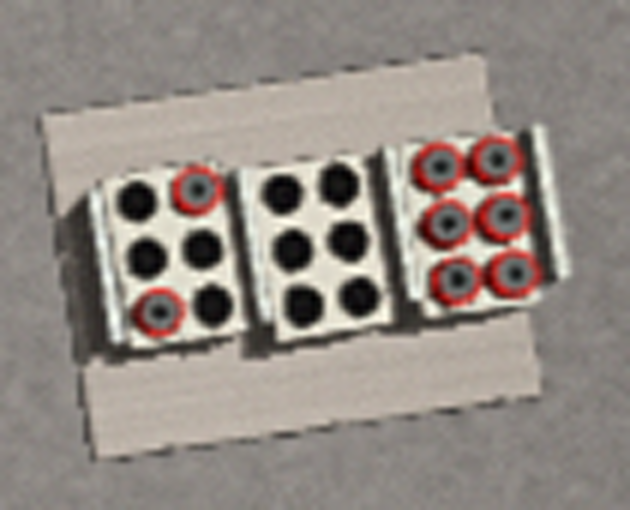

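The crop shows the six-capped carrier in the -y slot, with cap centres averaging crop (477,219), which is full-image pixel (399.5,216.5). I'll refine the poses and check obstacle heights along the path.

```bash
cat >> h.py <<'E'
def go(x,y,z,yaw):
    o=ctrl.get_obs();p=o['ee_pos'];c=o['eef_rot'][2];d=np.array([x,y,z])-p
    tx=np.array([np.cos(c),np.sin(c),0]);tz=np.array([-np.sin(c),np.cos(c),0])
    print('t',o['time_s'],'pos',p.round(4),'yaw',round(c,3),'w',o['grip_width'],'F',o['force'].round(1))
    print('shift cm',np.round([d@tx*100,-d[2]*100,d@tz*100],2),'turn',round(c-yaw,3))
E
python3 - <<'E'
from h import *
d=dict(np.load('top0.npz'));w=cloud(d)
f=lambda u,v,z:ray(d,320+u/6,180+v/6,z)
C=np.array([f(*p,.08) for p in[(440,165),(497,158),(448,223),(506,216),(458,280),(515,272)]])
print('full',C.mean(0)); a=(C[0]+C[1]-C[4]-C[5]);print('yaw',np.arctan2(a[1],a[0]))
S=[f(*p,.008) for p in[(42,117),(487,55),(540,395),(97,458)]];print(np.mean(S,0));
for a in(S[0]-S[3],S[1]-S[2]):print(np.arctan2(a[1],a[0]))
a=S[0]-S[1];print(np.arctan2(-a[0],a[1]))
dd=dict(np.load('scene0.npz'));W=np.vstack([w.reshape(-1,3),cloud(dd).reshape(-1,3)])
for x in np.arange(.1,.75,.1):
  print(round(x,1),[int(1000*np.nanmax(np.r_[0,W[(abs(W[:,0]-x)<.05)&(abs(W[:,1]-y)<.05)&(W[:,2]<.9),2]])) for y in np.arange(-.6,.45,.1)])
go(.532,.315,.17,-.084)
E
```

```text
full [ 0.5119549  -0.28419705]
yaw 0.14737117004510136
[ 0.50538517 -0.23222826]
0.16718132708260247
0.1447414440891462
0.16003333001848416
0.1 [4, 6, 7, 611, 561, 582, 306, 260, 7, 8, 7]
0.2 [6, 347, 579, 610, 608, 646, 653, 509, 8, 23, 8]
0.3 [93, 192, 130, 78, 76, 688, 678, 7, 8, 25, 23]
0.4 [93, 79, 80, 75, 79, 8, 7, 8, 8, 7, 9]
0.5 [81, 81, 79, 87, 87, 83, 7, 50, 112, 114, 95]
0.6 [79, 81, 7, 77, 14, 11, 7, 49, 165, 163, 95]
0.7 [77, 78, 78, 79, 7, 81, 81, 15, 18, 145, 159]
t 0.1 pos [ 0.1977 -0.513   0.224 ] yaw -1.203 w 0.09383720034483013 F [-0.2 -0.7  0.3]
shift cm [-65.24   5.4   60.97] turn -1.119
```

Emit:
jog_arm([
  [0, [0, -4, 0], 0],
  [0, [0, -7, 0], 0],
  [0, [-65.2, -7, 61], -1.12],
  [0, [-65.2, -7, 61], -1.12],
  [0, [-65.2, -7, 61], -1.12],
  [0, [-65.2, -7, 61], -1.12],
  [0, [-65.2, -7, 61], -1.12],
  [0, [-65.2, -7, 61], -1.12],
  [0, [-65.2, -7, 61], -1.12],
  [0, [-65.2, -7, 61], -1.12],
], grip_force=10)

```text
time_s: 1.1
ee_pos: [0.3478, -0.1404, 0.2944]
eef_rot: [-1.571, -0.0, -0.078]
force: [1.3, 0.1, 0.0]
grip_width: 0.0173
```

```bash
python3 -c "
from h import *
go(.532,.315,.25,-.084)"
```

```text
t 1.1 pos [ 0.3478 -0.1404  0.2944] yaw -0.078 w 0.01734488386195386 F [1.3 0.1 0. ]
shift cm [14.83  4.44 46.84] turn 0.006
```

Emit:
jog_arm([
  [0, [14, 4, 45], 0],
  [0, [14, 4, 45], 0],
  [0, [14, 4, 45], 0],
  [0, [14, 4, 45], 0],
  [0, [14, 4, 45], 0],
  [0, [14, 4, 45], 0],
  [0, [14, 4, 45], 0],
  [0, [14, 4, 45], 0],
  [0, [14, 4, 45], 0],
  [0, [14, 4, 45], 0],
])

```text
time_s: 2.1
ee_pos: [0.5247, 0.2977, 0.2528]
eef_rot: [-1.571, 0.002, -0.081]
force: [-0.7, -0.4, -0.6]
grip_width: 0.0004
```

Emit:
jog_arm([
  [0, [0, 0, 0], 0],
  [0, [0, 0, 0], 0],
])

```text
time_s: 2.3
ee_pos: [0.5243, 0.2943, 0.2539]
eef_rot: [-1.572, 0.001, -0.082]
force: [-0.0, 0.5, 0.8]
grip_width: 0.0004
```

```bash
python3 -c "
from h import *
d=snap('top');save(d,'btn.png',(130,240,70,220),5);np.savez('top1.npz',**d)
go(.532,.315,.14,-.084)"
```

```text
t 2.35 pos [0.5244 0.2938 0.2543] yaw -0.083 w 0.0004680663060607783 F [-0.  -0.6  0.7]
shift cm [ 0.58 11.43  2.18] turn 0.001
```

View pics/btn.png

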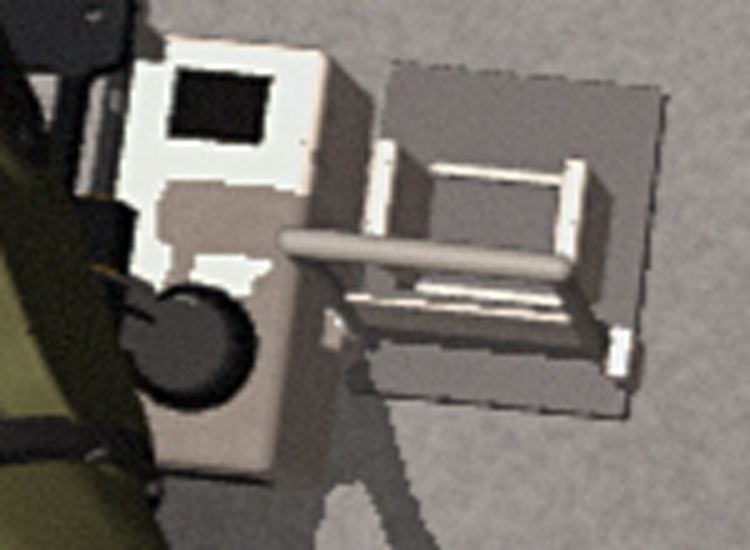

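The button is centred at crop (187,343), which agrees with the first estimate. Going down to press.

Emit:
jog_arm([
  [0, [0.6, 4, 2.2], 0],
  [0, [0.6, 8, 2.2], 0],
  [0, [0.6, 11.4, 2.2], 0],
  [0, [0.6, 11.8, 2.2], 0],
  [0, [0.6, 12.4, 2.2], 0],
  [0, [0.6, 12.7, 2.2], 0],
  [0, [0.6, 13.0, 2.2], 0],
  [0, [0.6, 13.3, 2.2], 0],
  [0, [0.6, 13.3, 2.2], 0],
], grip_force=10)

```text
time_s: 3.25
ee_pos: [0.5331, 0.3159, 0.1229]
eef_rot: [-1.57, -0.002, -0.083]
force: [0.8, -1.6, 4.6]
grip_width: 0.0005
```

Emit:
jog_arm([
  [0, [0, 0.15, 0], 0],
  [0, [0, 0.25, 0], 0],
  [0, [0, 0.25, 0], 0],
  [0, [0, 0.25, 0], 0],
])

```text
time_s: 3.65
ee_pos: [0.5328, 0.316, 0.1195]
eef_rot: [-1.57, -0.001, -0.083]
force: [3.3, -1.6, 5.4]
grip_width: 0.0004
```

Emit:
jog_arm([
  [0, [0, -4, 0], 0],
  [0, [0, -9, 0], 0],
  [0, [0, -14, 0], 0],
  [0, [-5, -18, -5], 0],
  [0, [-10, -18, -10], 0],
  [0, [-12, -18, -15], 0],
  [0, [-12, -18, -20], 0],
  [0, [-12, -18, -25], 0],
  [0, [-12, -18, -30], 0],
  [9.4, [-12, -18, -33], 0],
])

```text
time_s: 4.65
ee_pos: [0.3873, 0.0207, 0.2988]
eef_rot: [-1.57, 0.0, -0.082]
force: [2.6, -0.3, -0.6]
grip_width: 0.0056
```

```bash
python3 -c "
from h import *
d=snap('top');save(d,'open.png',(130,240,70,220),5);np.savez('top2.npz',**d)
go(.513,-.284,.18,.15)"
```

```text
t 4.7 pos [0.3869 0.015  0.2988] yaw -0.087 w 0.009353020958934569 F [ 0.3 -0.6  0.6]
shift cm [ 15.16  11.88 -28.69] turn -0.237
```

View pics/open.png

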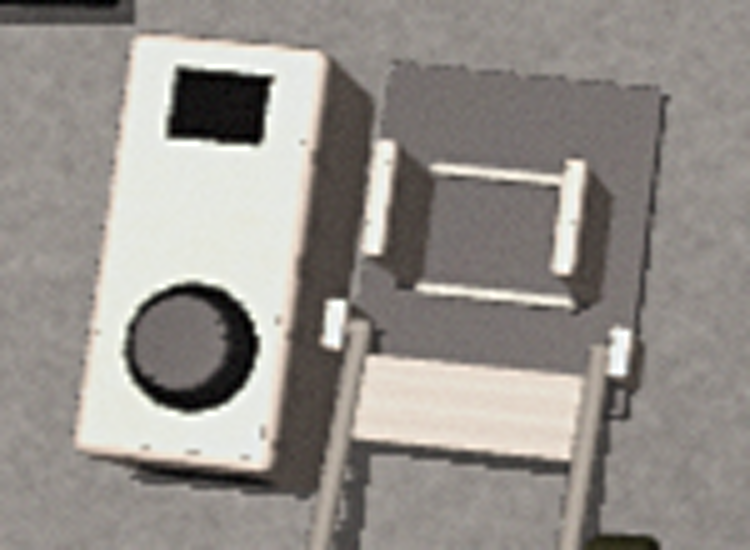

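The gate is open: its arms run down from crop (340,320) and (605,350). The bay lies between the cheeks at (378,200) and (570,215). Going to the carrier.

Emit:
jog_arm([
  [9.4, [15.2, 0, -28.7], -0.237],
  [9.4, [15.2, 0, -28.7], -0.237],
  [9.4, [15.2, 0, -28.7], -0.237],
  [9.4, [15.2, 0, -28.7], -0.237],
  [9.4, [15.2, 5, -28.7], -0.237],
  [9.4, [15.2, 10, -28.7], -0.237],
  [9.4, [15.2, 12, -28.7], -0.237],
  [9.4, [15.2, 12, -28.7], -0.237],
  [9.4, [15.2, 12, -28.7], -0.237],
])

```text
time_s: 5.6
ee_pos: [0.515, -0.2772, 0.1738]
eef_rot: [-1.565, 0.006, 0.152]
force: [0.1, 0.2, 0.3]
grip_width: 0.081
```

Run:
```python
from h import *
d=snap('scene');save(d,'pre.png',(200,360,150,310),4)
go(.513,-.284,.054,.152)
d=dict(np.load('top2.npz'))
f=lambda u,v,z:ray(d,70+u/5,130+v/5,z)
C=np.array([f(*p,.084) for p in[(373,140),(397,142),(362,253),(386,257),(563,157),(587,160),(553,272),(577,276)]])
print('cheek mid',C.mean(0)); a=C[4:].mean(0)-C[:4].mean(0);print('yaw',np.arctan2(a[0],-a[1]))
L=np.array([f(*p,.018) for p in[(430,168),(560,182),(418,290),(575,305)]])
print('lips',L,(L[:2].mean(0)+L[2:].mean(0))/2)
```

```text
t 5.65 pos [ 0.5155 -0.2765  0.1767] yaw 0.153 w 0.08530262822386274 F [-0.2  0.7  0.6]
shift cm [-0.37 12.27 -0.7 ] turn 0.001
cheek mid [0.5962995 0.2067796]
yaw -0.07597434242693739
lips [[0.62610562 0.24152722]
 [0.62100353 0.18368752]
 [0.57123149 0.24417011]
 [0.56597331 0.17475901]] [0.59607849 0.21103597]
```

View pics/pre.png

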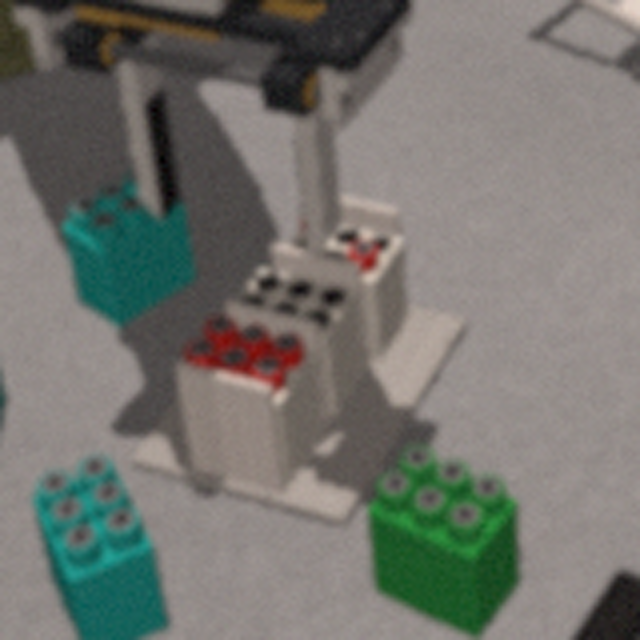

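The jaws hang open over the stand and the carriers are undisturbed. Descending and gripping.

Emit:
jog_arm([
  [9.4, [-0.3, 0, -0.7], 0],
  [9.4, [-0.3, 0, -0.7], 0],
  [9.4, [-0.3, 3, -0.7], 0],
  [9.4, [-0.3, 6, -0.7], 0],
  [9.4, [-0.3, 6, -0.7], 0],
  [9.4, [-0.3, 6, -0.7], 0],
])

```text
time_s: 6.25
ee_pos: [0.5147, -0.284, 0.1205]
eef_rot: [-1.572, -0.001, 0.154]
force: [0.6, -0.1, -0.1]
grip_width: 0.0937
```

Run:
```python
from h import *
go(.513,-.284,.054,.152)
```

```text
t 6.25 pos [ 0.5147 -0.284   0.1205] yaw 0.154 w 0.09368818340521008 F [ 0.6 -0.1 -0.1]
shift cm [-0.17  6.65  0.02] turn 0.002
```

Emit:
jog_arm([
  [9.4, [-0.1, 3, 0], 0],
  [9.4, [-0.1, 5, 0], 0],
  [9.4, [-0.1, 6.4, 0], 0],
  [9.4, [-0.1, 6.6, 0], 0],
  [5.5, [-0.1, 6.6, 0], 0],
  [5.5, [-0.1, 6.6, 0], 0],
  [5.5, [-0.1, 6.6, 0], 0],
  [5.5, [-0.1, 6.6, 0], 0],
  [5.5, [-0.1, 6.6, 0], 0],
  [5.5, [-0.1, 6.6, 0], 0],
], grip_force=15)

```text
time_s: 7.25
ee_pos: [0.5134, -0.2844, 0.0533]
eef_rot: [-1.571, -0.0, 0.154]
force: [-1.6, 0.6, 5.4]
grip_width: 0.0619
```

Emit:
jog_arm([
  [5.5, [0, 0, 0], 0],
  [5.5, [0, -0.3, 0], 0],
  [5.5, [0, -0.8, 0], 0],
  [5.5, [0, -1.5, 0], 0],
  [5.5, [0, -1.5, 0], 0],
])

```text
time_s: 7.75
ee_pos: [0.5137, -0.2845, 0.069]
eef_rot: [-1.572, -0.001, 0.154]
force: [-0.9, 0.9, -1.8]
grip_width: 0.0622
```

Emit:
jog_arm([
  [5.5, [0, -1, 0], 0],
  [5.5, [0, -3, 0], 0],
  [5.5, [0, -5, 0], 0],
  [5.5, [0, -7, 0], 0],
  [5.5, [0, -9, 0], 0],
  [5.5, [0, -10, 0], 0],
  [5.5, [0, -10, 0], 0],
])

```text
time_s: 8.45
ee_pos: [0.5137, -0.2845, 0.1692]
eef_rot: [-1.572, -0.002, 0.154]
force: [0.3, -0.1, -2.2]
grip_width: 0.062
```

Run:
```python
from h import *
go(.46,.02,.14,1.49)
d=snap('scene');save(d,'lift.png',(120,330,130,340),3)
```

```text
t 8.45 pos [ 0.5137 -0.2845  0.1692] yaw 0.154 w 0.061977694996483354 F [ 0.3 -0.1 -2.2]
shift cm [-0.63  2.92 30.91] turn -1.336
```

View pics/lift.png

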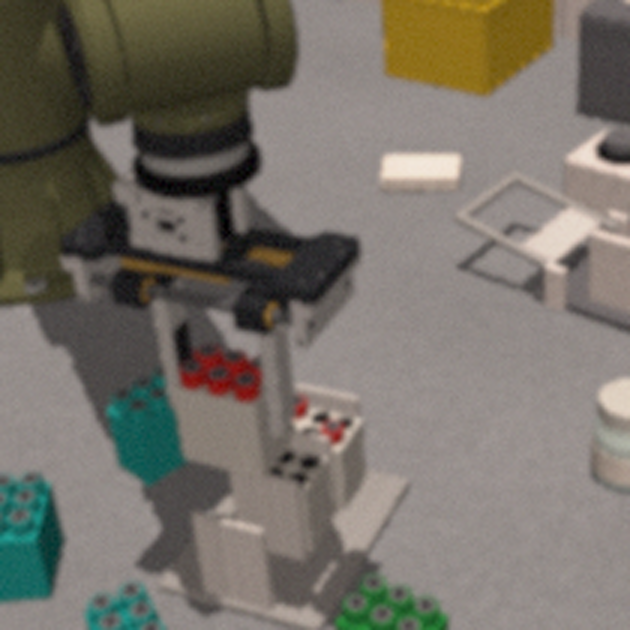

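The carrier is lifted upright and clear (crop (220,410)), with the others still seated. Carrying it to free bench.

Emit:
jog_arm([
  [5.5, [0, 0, 2], -0.08],
  [5.5, [0, 0, 5], -0.2],
  [5.5, [0, 0, 8], -0.33],
  [5.5, [0, 0, 12], -0.46],
  [5.5, [-0.3, 0, 16], -0.6],
  [5.5, [-0.6, 0, 20], -0.73],
  [5.5, [-0.6, 0, 24], -0.86],
  [5.5, [-0.6, 0, 27], -0.99],
  [5.5, [-0.6, 0, 29.5], -1.12],
  [5.5, [-0.6, 1, 31], -1.24],
])

```text
time_s: 9.5
ee_pos: [0.4595, 0.0228, 0.1576]
eef_rot: [-1.571, -0.0, 1.401]
force: [-1.4, -0.2, -1.8]
grip_width: 0.062
```

Emit:
jog_arm([
  [5.5, [0, 0, 0], -0.06],
  [5.5, [0, 2, 0], -0.1],
  [5.5, [0, 4, 0], -0.1],
  [5.5, [0, 6, 0], -0.1],
  [5.5, [0, 8, 0], -0.1],
  [5.5, [0, 9, 0], -0.1],
  [5.5, [0, 9, 0], -0.1],
  [5.5, [0, 9, 0], -0.1],
])

```text
time_s: 10.3
ee_pos: [0.4599, 0.0212, 0.0681]
eef_rot: [-1.571, 0.0, 1.494]
force: [0.6, 0.1, -2.2]
grip_width: 0.0617
```

Run:
```python
from h import *
go(.46,.02,.0465,1.49)
```

```text
t 10.3 pos [0.4599 0.0212 0.0681] yaw 1.494 w 0.06167114763488727 F [ 0.6  0.1 -2.2]
shift cm [-0.12  2.16 -0.02] turn 0.004
```

Emit:
jog_arm([
  [5.5, [0, 1, 0], 0],
  [5.5, [0, 1.7, 0], 0],
  [5.5, [0, 2.0, 0], 0],
  [5.5, [0, 2.15, 0], 0],
  [5.5, [0, 2.25, 0], 0],
  [5.5, [0, 2.25, 0], 0],
])

```text
time_s: 10.9
ee_pos: [0.4599, 0.0212, 0.0454]
eef_rot: [-1.571, -0.0, 1.494]
force: [0.2, -0.4, -1.4]
grip_width: 0.0618
```

Emit:
jog_arm([
  [5.5, [0, 0.05, 0], 0],
  [5.5, [0, 0.1, 0], 0],
  [5.5, [0, 0.1, 0], 0],
])

```text
time_s: 11.2
ee_pos: [0.4601, 0.0211, 0.0453]
eef_rot: [-1.571, -0.0, 1.494]
force: [-6.1, -0.3, 13.6]
grip_width: 0.062
```

Emit:
jog_arm([
  [6.8, [0, -0.05, 0], 0],
  [8, [0, -0.05, 0], 0],
  [9.4, [0, -0.05, 0], 0],
  [9.4, [0, -0.05, 0], 0],
  [9.4, [0, -0.05, 0], 0],
  [9.4, [0, -2, 0], 0],
  [9.4, [0, -6, 0], 0],
  [9.4, [0, -10, 0], 0],
  [9.4, [0, -10, 0], 0],
])

```text
time_s: 12.1
ee_pos: [0.4618, 0.0211, 0.1488]
eef_rot: [-1.578, -0.0, 1.494]
force: [1.0, 0.5, 0.0]
grip_width: 0.0941
```

Emit:
jog_arm([
  [9.4, [0, 0, 0], 1.57],
  [9.4, [0, 0, 0], 1.57],
  [9.4, [0, 0, 0], 1.57],
  [9.4, [0, 0, 0], 1.57],
  [9.4, [0, 0, 0], 1.57],
  [9.4, [0, 0, 0], 1.57],
  [9.4, [0, 0, 0], 1.57],
  [9.4, [0, 0, 0], 1.57],
  [9.4, [0, 0, 0], 1.57],
  [9.4, [0, 0, 0], 1.57],
])

```text
time_s: 13.1
ee_pos: [0.4596, 0.0212, 0.1435]
eef_rot: [-1.571, 0.001, -0.012]
force: [-0.7, 0.6, -0.2]
grip_width: 0.0939
```

Run:
```python
from h import *
go(.46,.0212,.046,-.077)
d=snap('scene');save(d,'bench.png',(80,290,150,360),3)
```

```text
t 13.1 pos [0.4596 0.0212 0.1435] yaw -0.012 w 0.09394324711081148 F [-0.7  0.6 -0.2]
shift cm [0.04 9.75 0.  ] turn 0.065
```

View pics/bench.png

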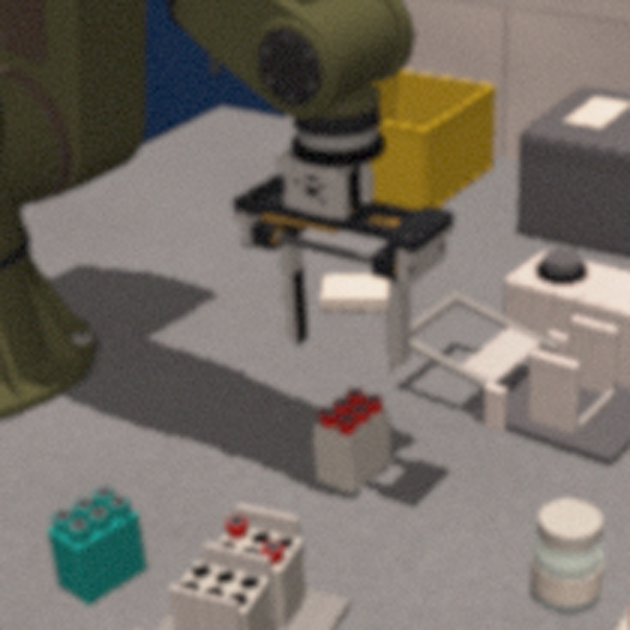

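The carrier stands upright and released at crop (350,440). Regripping across its narrow width.

Emit:
jog_arm([
  [9.4, [0, 0, 0], 0],
  [9.4, [0, 0, 0], 0.03],
  [9.4, [0, 0, 0], 0.03],
])

```text
time_s: 13.45
ee_pos: [0.4597, 0.0212, 0.144]
eef_rot: [-1.571, 0.0, -0.032]
force: [0.9, 0.1, -0.1]
grip_width: 0.094
```

Run:
```python
from h import *
go(.46,.0212,.046,-.077)
```

```text
t 13.45 pos [0.4597 0.0212 0.144 ] yaw -0.032 w 0.09402554728093498 F [ 0.9  0.1 -0.1]
shift cm [0.03 9.8  0.  ] turn 0.045
```

Emit:
jog_arm([
  [9.4, [0, 2, 0], 0.045],
  [9.4, [0, 5, 0], 0.045],
  [9.4, [0, 8, 0], 0.045],
  [9.4, [0, 9.5, 0], 0.045],
  [9.4, [0, 9.8, 0], 0.045],
  [7, [0, 9.8, 0], 0.045],
  [3.5, [0, 9.8, 0], 0.045],
  [3.5, [0, 9.8, 0], 0.045],
  [3.5, [0, 9.8, 0], 0.045],
  [3.5, [0, 9.8, 0], 0.045],
], grip_force=12)

```text
time_s: 14.45
ee_pos: [0.46, 0.0212, 0.0467]
eef_rot: [-1.571, -0.001, -0.081]
force: [0.3, -0.7, -0.7]
grip_width: 0.0571
```

Emit:
jog_arm([
  [3.5, [0, 0, 0], 0],
  [3.5, [0, 0, 0], 0],
  [3.5, [0, 0, 0], 0],
  [3.5, [0, 0, 0], 0],
])

```text
time_s: 14.85
ee_pos: [0.4599, 0.0212, 0.0464]
eef_rot: [-1.571, -0.0, -0.081]
force: [-2.0, 0.5, 1.8]
grip_width: 0.0415
```

Emit:
jog_arm([
  [3.5, [0, -0.5, 0], 0],
  [3.5, [0, -1.5, 0], 0],
  [3.5, [0, -4, 0], 0],
  [3.5, [0, -7, 0], 0],
  [3.5, [0, -10, 0], 0],
  [3.5, [0, -12, 0], 0],
  [3.5, [0, -12, 0], 0],
  [3.5, [0, -12, 0], 0],
], grip_force=15)

```text
time_s: 15.65
ee_pos: [0.4596, 0.0212, 0.166]
eef_rot: [-1.571, -0.0, -0.081]
force: [-0.3, -0.2, -2.5]
grip_width: 0.0419
```

Run:
```python
from h import *
go(.5963,.2068,.165,-.08)
```

```text
t 15.65 pos [0.4596 0.0212 0.166 ] yaw -0.081 w 0.04187854076883794 F [-0.3 -0.2 -2.5]
shift cm [12.13  0.1  19.61] turn -0.001
```

Emit:
jog_arm([
  [3.5, [1, 0, 2], 0],
  [3.5, [3, 0, 5], 0],
  [3.5, [5.5, 0, 9], 0],
  [3.5, [8, 0, 13], 0],
  [3.5, [10, 0, 16.5], 0],
  [3.5, [11.5, 0, 18.8], 0],
  [3.5, [12.1, 0, 19.6], 0],
  [3.5, [12.1, 0, 19.6], 0],
  [3.5, [12.1, 0, 19.6], 0],
])

```text
time_s: 16.55
ee_pos: [0.5956, 0.2059, 0.1653]
eef_rot: [-1.572, 0.002, -0.081]
force: [1.3, 0.9, -1.8]
grip_width: 0.0421
```

Emit:
jog_arm([
  [3.5, [0, 1, 0], 0],
  [3.5, [0, 2, 0], 0],
  [3.5, [0, 2.4, 0], 0],
  [3.5, [0, 2.4, 0], 0],
  [3.5, [0, 2.4, 0], 0],
])

```text
time_s: 17.05
ee_pos: [0.5963, 0.2066, 0.1424]
eef_rot: [-1.571, -0.0, -0.081]
force: [-0.5, -0.2, -1.6]
grip_width: 0.042
```

Run:
```python
from h import *
d=snap('scene');save(d,'bay.png',(130,250,270,420),5)
go(.5963,.2068,.056,-.08)
```

```text
t 17.1 pos [0.5964 0.2067 0.1426] yaw -0.081 w 0.04208647470358113 F [ 0.6  0.8 -1.9]
shift cm [-0.01  8.66  0.01] turn -0.001
```

View pics/bay.png

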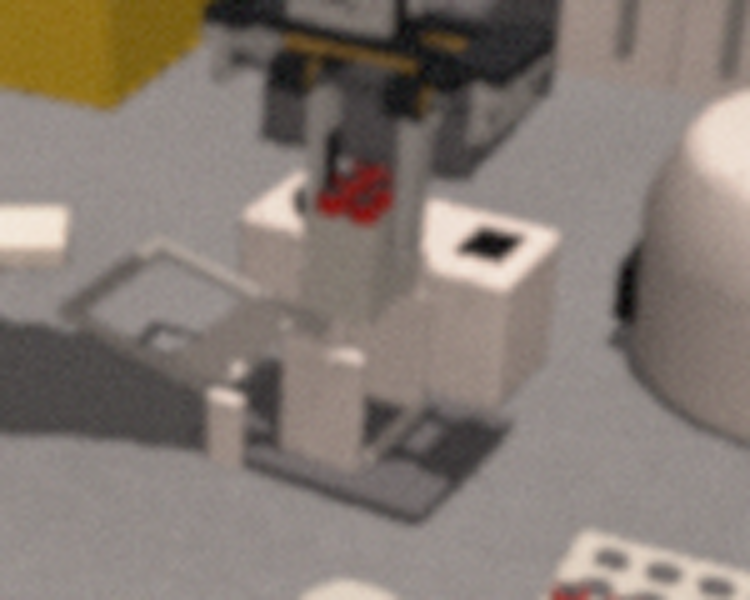

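The carrier hangs over the bay, in line with both cheeks. Descending in stages while watching the force.

Emit:
jog_arm([
  [3.5, [0, 1, 0], 0],
  [3.5, [0, 2, 0], 0],
  [3.5, [0, 3, 0], 0],
  [3.5, [0, 4, 0], 0],
  [3.5, [0, 5, 0], 0],
  [3.5, [0, 6, 0], 0],
  [3.5, [0, 6.5, 0], 0],
  [3.5, [0, 6.5, 0], 0],
  [3.5, [0, 6.5, 0], 0],
])

```text
time_s: 18.0
ee_pos: [0.5965, 0.2068, 0.0776]
eef_rot: [-1.571, -0.0, -0.081]
force: [-1.2, 0.3, -2.4]
grip_width: 0.0417
```

Emit:
jog_arm([
  [3.5, [0, 0.6, 0], 0],
  [3.5, [0, 1.2, 0], 0],
  [3.5, [0, 1.6, 0], 0],
  [3.5, [0, 1.9, 0], 0],
  [3.5, [0, 2.0, 0], 0],
  [3.5, [0, 2.0, 0], 0],
])

```text
time_s: 18.6
ee_pos: [0.5963, 0.2067, 0.0572]
eef_rot: [-1.571, 0.0, -0.081]
force: [0.5, -0.3, -1.8]
grip_width: 0.0424
```

Emit:
jog_arm([
  [3.5, [0, 0.06, 0], 0],
  [3.5, [0, 0.12, 0], 0],
  [3.5, [0, 0.12, 0], 0],
])

```text
time_s: 18.9
ee_pos: [0.5964, 0.2068, 0.0565]
eef_rot: [-1.571, -0.0, -0.081]
force: [-0.2, 0.7, 1.0]
grip_width: 0.0422
```

Contact is at the expected floor height. Letting go with a small opening and retreating.

Emit:
jog_arm([
  [4.8, [0, 0.03, 0], 0],
  [5.4, [0, 0, 0], 0],
  [5.4, [0, 0, 0], 0],
  [5.4, [0, 0, 0], 0],
  [5.4, [0, -2, 0], 0],
  [5.4, [0, -5, 0], 0],
  [5.4, [0, -9, 0], 0],
  [5.4, [0, -13, 0], 0],
  [5.4, [0, -15, 0], 0],
  [5.4, [0, -15, 0], 0],
])

```text
time_s: 19.9
ee_pos: [0.5972, 0.2071, 0.2095]
eef_rot: [-1.569, -0.005, -0.081]
force: [0.0, 0.8, -0.8]
grip_width: 0.0543
```

Emit:
jog_arm([
  [4, [-5, 0, -5], 0],
  [4, [-10, 0, -10], 0],
  [4, [-14, 0, -15], 0],
  [4, [-14, 0, -20], 0],
  [4, [-14, 0, -22], 0],
  [4, [-14, 0, -22], 0],
])

```text
time_s: 20.5
ee_pos: [0.437, -0.0038, 0.2051]
eef_rot: [-1.571, 0.001, -0.083]
force: [-0.5, 0.8, 0.4]
grip_width: 0.0404
```

Run:
```python
from h import *
d=snap('top');np.savez('top3.npz',**d);save(d,'in.png',(130,270,70,220),4)
go(.43,.22,.15,-.08)
w=cloud(d);s=w[180:280,100:230].reshape(-1,3)
s=s[(s[:,0]<.48)&(s[:,0]>.38)&(s[:,1]>.12)&(s[:,1]<.3)&(s[:,2]>.045)&(s[:,2]<.08)];print(len(s),rect(s),s[:,2].max())
```

```text
t 20.55 pos [ 0.4371 -0.0044  0.2052] yaw -0.084 w 0.0397482845598518 F [-0.4 -0.8  0.1]
shift cm [-2.58  5.52 22.3 ] turn -0.004
510 (array([453.5, 220.3]), array([114.6,  59.3]), 86.3) 0.07063948832687861
```

View pics/in.png

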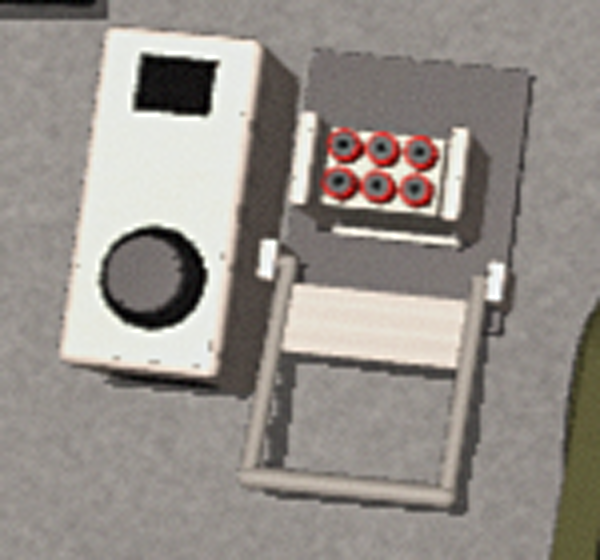

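The carrier stands in the bay between cheeks and lips (crop (380,168)). The open gate's bar runs from (245,478) to (450,495). Going above the bar's middle.

Emit:
jog_arm([
  [4, [-2.6, 0, 5], 0],
  [4, [-2.6, 0, 10], 0],
  [4, [-2.6, 0, 15], 0],
  [4, [-2.6, 2, 20], 0],
  [4, [-2.6, 4, 22.3], 0],
  [4, [-2.6, 5.5, 22.3], 0],
  [4, [-2.6, 5.5, 22.3], 0],
  [4, [-2.6, 5.5, 22.3], 0],
  [4, [-2.6, 5.5, 22.3], 0],
])

```text
time_s: 21.45
ee_pos: [0.4314, 0.2229, 0.1518]
eef_rot: [-1.57, -0.001, -0.082]
force: [0.2, -0.3, -0.3]
grip_width: 0.0403
```

Run:
```python
from h import *
d=dict(np.load('top3.npz'));print(ray(d,156.9,251.7,.064))
go(.430,.220,.060,-.08)
# arc: shifts from bar position at q=1.5, in loader x / z up
for q in np.arange(1.5,-.01,-.1):
    a=.14-q; print(round(q,2),np.round([12*(np.sin(a)-np.sin(-1.36)),-12*(np.cos(a)-np.cos(1.36))],2))
```

```text
[0.42952503 0.21997715]
t 21.45 pos [0.4314 0.2229 0.1518] yaw -0.082 w 0.04034495423212115 F [ 0.2 -0.3 -0.3]
shift cm [-0.12  9.18 -0.3 ] turn -0.002
1.5 [ 0. -0.]
1.4 [ 0.31 -1.16]
1.3 [ 0.73 -2.28]
1.2 [ 1.27 -3.36]
1.1 [ 1.9  -4.37]
1.0 [ 2.64 -5.32]
0.9 [ 3.47 -6.19]
0.8 [ 4.38 -6.97]
0.7 [ 5.36 -7.66]
0.6 [ 6.41 -8.24]
0.5 [ 7.51 -8.72]
0.4 [ 8.65 -9.09]
0.3 [ 9.82 -9.34]
0.2 [11.01 -9.47]
0.1 [12.21 -9.48]
-0.0 [13.41 -9.37]
```

Emit:
jog_arm([
  [4, [-0.1, 3, -0.3], 0],
  [4, [-0.1, 6, -0.3], 0],
  [4, [-0.1, 8.5, -0.3], 0],
  [4, [-0.1, 9.1, -0.3], 0],
  [4, [-0.1, 9.1, -0.3], 0],
  [2, [-0.1, 9.1, -0.3], 0],
  [0.8, [-0.1, 9.1, -0.3], 0],
  [0.8, [-0.1, 9.1, -0.3], 0],
  [0.8, [-0.1, 9.1, -0.3], 0],
  [0.8, [-0.1, 9.1, -0.3], 0],
], grip_force=10)

```text
time_s: 22.45
ee_pos: [0.4301, 0.2204, 0.0606]
eef_rot: [-1.57, -0.001, -0.081]
force: [0.2, -0.4, 4.7]
grip_width: 0.0116
```

The bar is gripped (11.6 mm opening). Following the arc.

Emit:
jog_arm([
  [0.8, [0.1, -0.5, 0], 0],
  [0.8, [0.3, -1.15, 0], 0],
  [0.8, [0.7, -2.3, 0], 0],
  [0.8, [1.3, -3.35, 0], 0],
  [0.8, [1.9, -4.35, 0], 0],
  [0.8, [2.65, -5.3, 0], 0],
  [0.8, [3.45, -6.2, 0], 0],
  [0.8, [3.45, -6.2, 0], 0],
])

```text
time_s: 23.25
ee_pos: [0.4646, 0.2174, 0.1237]
eef_rot: [-1.571, 0.001, -0.081]
force: [-9.6, 0.1, 7.8]
grip_width: 0.011
```

Run:
```python
from h import *
go(.4298+.0347,.2202-.0028,.1219,-.08)
```

```text
t 23.25 pos [0.4646 0.2174 0.1237] yaw -0.081 w 0.011028202300146735 F [-9.6  0.1  7.8]
shift cm [-0.01  0.18 -0.  ] turn -0.001
```

Emit:
jog_arm([
  [0.8, [0.8, -0.85, 0], 0],
  [0.8, [1.8, -1.57, 0], 0],
  [0.8, [2.85, -2.15, 0], 0],
  [0.8, [3.98, -2.63, 0], 0],
  [0.8, [5.14, -3.0, 0], 0],
  [0.8, [6.33, -3.25, 0], 0],
  [0.8, [7.5, -3.38, 0], 0],
  [0.8, [7.5, -3.38, 0], 0],
])

```text
time_s: 24.05
ee_pos: [0.5402, 0.2112, 0.1567]
eef_rot: [-1.57, -0.001, -0.082]
force: [-1.2, -0.9, 7.9]
grip_width: 0.0114
```

Run:
```python
from h import *
go(.5963-.033*.9967,.2068+.033*.08,.154,-.08)
```

```text
t 24.05 pos [0.5402 0.2112 0.1567] yaw -0.082 w 0.011421629982110448 F [-1.2 -0.9  7.9]
shift cm [2.33 0.27 0.02] turn -0.002
```

Emit:
jog_arm([
  [0.8, [0.6, -0.15, 0], 0],
  [0.8, [1.2, -0.15, 0], 0],
  [0.8, [1.7, -0.1, 0], 0],
  [0.8, [2.1, -0.05, 0], 0],
  [0.8, [2.1, -0.05, 0], 0],
])

```text
time_s: 24.55
ee_pos: [0.5604, 0.2096, 0.1564]
eef_rot: [-1.571, -0.0, -0.081]
force: [0.5, -1.6, 0.6]
grip_width: 0.0117
```

Emit:
jog_arm([
  [2, [0, 0, 0], 0],
  [3.5, [0, 0, 0], 0],
  [3.5, [0, 0, 0], 0],
  [3.5, [0, 0, 0], 0],
  [3.5, [0, -2, 0], 0],
  [3.5, [0, -5, 0], 0],
  [3.5, [0, -9, 0], 0],
  [3.5, [0, -9, 0], 0],
])

```text
time_s: 25.35
ee_pos: [0.5612, 0.2102, 0.252]
eef_rot: [-1.568, -0.008, -0.081]
force: [0.0, 1.4, 0.4]
grip_width: 0.035
```

Emit:
jog_arm([
  [3.5, [-5, 0, -5], 0],
  [3.5, [-10, 0, -10], 0],
  [3.5, [-15, 0, -15], 0],
  [3.5, [-15, 0, -20], 0],
  [3.5, [-15, 0, -25], 0],
  [3.5, [-15, 0, -25], 0],
  [3.5, [-15, 0, -25], 0],
  [3.5, [-15, 0, -25], 0],
])

```text
time_s: 26.15
ee_pos: [0.39, -0.028, 0.2464]
eef_rot: [-1.571, -0.001, -0.084]
force: [0.3, -0.3, 0.3]
grip_width: 0.035
```

Run:
```python
from h import *
d=snap('top');w=cloud(d);s=w[150:240,90:230].reshape(-1,3);s=s[s[:,2]>.125];s=s[(s[:,1]>.13)&(s[:,1]<.29)&(s[:,0]>.4)&(s[:,0]<.66)&(s[:,2]<.18)]
print(len(s),rect(s),s[:,2].max())
w0=cloud(dict(np.load('top0.npz')))
D=w[...,2]-w0[...,2];print('jar dz',np.nanmax(abs(D[112:150,268:300])))
e=snap('scene')
a=cv2.resize(d['img'][130:250,70:220],(600,480));b=cv2.resize(e['img'][130:340,150:430],(600,450))
cv2.imwrite('pics/end.png',cv2.resize(np.vstack([a,b]),None,fx=.64,fy=.64)[:,:,::-1]);print(ctrl.get_obs()['time_s'],ctrl.get_obs()['ee_pos'])
```

```text
394 (array([562.8, 211.7]), array([114.3,  15.2]), 85.6) 0.16520285414909996
jar dz 0.00927510224726169
26.25 [ 0.39039885 -0.02662727  0.24629119]
```

View pics/end.png

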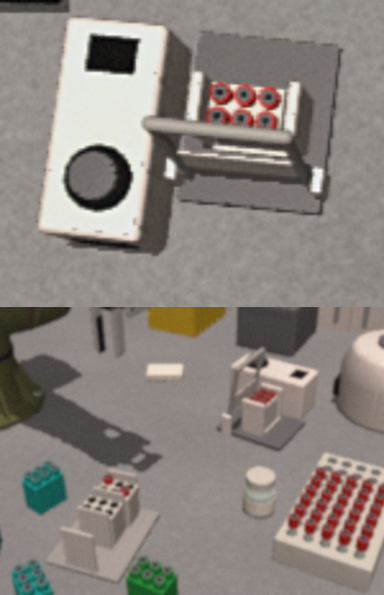

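The gate is up on its stop: the bar is at (0.563, 0.212), and it started at (0.563, 0.211). The carrier is in the bay, and the bystanders and jar are in place. Handing in.

```bash
python3 -c "
from h import *
print(ctrl.hand_in())"
```

```text
the job is handed in; nothing more can be done
None
```

The loader is loaded and I handed the job in at about 26 s.

- **What I did:** I pressed the release button and the gate dropped open by itself. I lifted the full carrier straight out of the stand by its narrow ends, stood it on the free bench and let go. I then took it again across its narrow width, stood it in the bay and let go. Only after that did I lift the gate back onto its stop.
- **Last checks:** The gate bar is back within 1 mm of where it started. The carrier stands upright between the cheeks with all six caps on. The other two carriers and the jar look untouched, and the arm is clear of everything.
- **Forces:** The highest readings I saw were about 15 N while setting the carrier on the bench and about 12 N partway up the gate's arc, both well under the limits.
- **One small disagreement:** Comparing depth images around the jar gave a largest single-pixel difference of 9 mm. I took this as noise at the jar's edges and did not check further, because the jar looks the same in the pictures.

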